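Unlock the folding lid stay and shut the produce box

TASK

The wooden produce box with the garlic and lime in it stands open, its lid propped by a folding steel stay on its side. Lift the stay's knee up past centre by its pin so that it unlocks, then lower the lid gently, without slamming it, until it is fully shut, and let go.

Things in the scene. Friction and masses are not known exactly. Their poses are not given: they have to be found in the camera images.
- chest: Open wooden produce box, fixed to the worktop: 190 (x) x 110 (y) x 105 mm high, walls 10; garlic and lime inside. Origin under its centre, z up. The lid's hinge line is the rim edge at x=+95, z=105, along y; the shut lid reaches to x=-103. The folding stay is outside the y=+55 side: short lower bar from a pivot at x=-55, z=77 to the knee, 48 mm; long upper bar from the knee to the lid's edge, 119 mm.
- lid (a joint): Wooden lid, 198 long from the hinge, 110 wide, 14 thick, flat on top. 0 = propped open, 70 degrees up from shut, its free edge about 295 mm above the worktop and leaning towards the box's -x side; grows as it is lowered, 1.22 rad = fully shut. Its hinge is stiff (0.4 N m): the unlocked lid stays where it is left and must be pushed all the way down, with 1 to 3 N at the free edge.
- knee (a joint): Angle of the stay's knee. 0 = locked: the knee sags 10 degrees below straight, against its stop, and the lid cannot be pushed down. 0.17 rad = straight (dead centre). More = past centre, unlocked: clearly so from 0.4 rad up, and it stays lifted when released; pushing the lid down then folds it on, to about 2.8 rad when shut.
- knee_pin (a point): Middle of the black round grip, 16 mm thick and 48 long, on the steel pin that stands out sideways from the knee along the box's y; 30 mm of thin pin lies between bars and grip. Locked, it is at x=-14, y=120, z=102 mm in the box's frame. It moves on a circle of radius 48 about x=-55, z=77: lifting takes it up and towards -x (17 mm up and 17 mm along gives knee 0.69 rad); box shut, it is at x=-100, z=93.

How it is judged:
By the outcome, as a careful person would: the job done as asked, in the order asked, and still so for the second after the job is handed in, with the robot touching nothing.
It also fails if it takes over 45 s, if anything falls off the work surface, if the arm or the gripper's body presses on something with over 40 N, if the wrist force passes 120 N, or if a joint passes its speed limit or range.

ROBOT

A 6-joint arm with a two-finger parallel gripper is mounted at the origin on a cart in front of the work surface, level with it; the furniture and walls round the work are solid. World frame = base frame: x ahead of the robot, y to its left, z up, the work surface at z = 0. Lengths are in m, angles in degrees, forces in N, time in s.
With the tool pointing down it reaches from about 0.375 to 0.9 m from the base axis. Payload 3.1 kg.
Tool frame: the origin (TCP) lies between the finger pads; the fingertips stand 19 mm ahead of it and the grasp point (between the pads) is the TCP; z points along the fingers, y is the line along which they close (so a half turn about z gives the same grasp; the last joint's range is limited). The gripper opens to 85 mm and grips with 20 to 120 N. Pads are 22 mm wide; open, the fingers measure 114 mm over their backs; the gripper's body (76 mm by 85 mm) begins 54 mm behind the grasp point. The pads swing forward as they close: fully open they stand 13 mm farther back than shut.
Start: joints at [-76.69, 30.224, 82.088, -0, 67.689, -10.227], TCP at [0.25, -0.573, 0.25] pointing down, gripper open.
Joint ranges: [-176.69, 176.69], [-43.24, 126.21], [12.49, 139.97], [-82, 262], [0, 151.66], [-163.58, 163.58]. Speed limits (degrees/s): [159.86, 159.86, 180, 180, 180, 180].

INTERFACE

Orientations are given as [roll, pitch, yaw] about the fixed x, y, z axes, in that order (R = Rz(yaw) Ry(pitch) Rx(roll)).
In Python, from rig import bot gives the robot as it stands.
- The arm moves only by the shell command python3 -m pendant 'ROWS' [FORCE]. ROWS is JSON, a list of rows, each an object of numbers: "dx", "dy", "dz": the shift along the tool's x, y, z in m; "rx", "ry", "rz": the turn, a rotation vector about the tool's x, y, z in degrees; "fingers": the closure, from 0 (fully open) to 1 (shut). In form: [{"dx": .., "dy": .., "dz": .., "rx": .., "ry": .., "rz": .., "fingers": ..}, ...]. A call has 1 to 12 rows; each row shifts and turns the commanded pose from where the row before left it, along the tool's axes as they then stand; what a row does not reach is not made up. A row lasts 1/12 s, in which the tool goes at most 41.7 mm and 7.16 degrees, less where a joint would pass 70% of its speed; a pose out of reach is approached as far as the arm can. A call with a gripper value outside its range is refused whole. The fingers move at their own pace and stop on an object; FORCE is the grip in N (left out, the last holds). Time passes only in rows, so rows that do not move let the fingers close. It gives the time, the measured TCP pose, the force, the opening and the grip force at its end, in the units of the state.
- bot.get_obs(): the state, without advancing time (a new reading comes with each control period).
- bot.camera(name): name is "scene" or "top" or "wrist"; returns the picture (480x640x3 uint8, red, green, blue); there is no depth.
- bot.get_calibration(name): a dict with "mtx" (3x3 intrinsics, pixels), "eye" and "orientation" of the camera in the world; the wrist camera has in their place "tool_from_camera" (4x4, takes a point from camera to tool coordinates, whose origin is the TCP and whose axes are the flange's). Camera axes: x right, y down, z forward; pixel columns grow to the right and rows downward; lengths in m; the calibration is good to about 2 mm. A picture is of the moment at which its call begins: read the wrist's pose just before it. get_calibration takes no time and is no camera call.
- bot.job_done(): hands the job in; it is judged then, once.
The state is a dict: "t": time; "joint_positions": joint angles; "qd": joint speeds; "effort": joint torques, N m; "tcp_pos": TCP position; "eef_rot": TCP orientation; "ft_force": force on the tool from outside, world axes, zero at the start; "wrist_torque": the same for the moment, N m; "grip_width": opening from 0.0 (shut) to 1.0 (fully open); "finger_force": force on a finger pad.
Only numpy, scipy, OpenCV 4.12 (cv2) and the standard library are available. Lean on these libraries where they do the work, as an engineer would, in place of code of your own. Each camera call takes 0.05 s, during which the arm holds its last target. There are 200 camera calls.

## Working session

There is one attempt and no reset: what is moved stays moved. The work goes in short steps, Python scripts to look and compute and a shell command to move; the robot and the scene stay as the last step left them, time stands still between calls to the robot, and variables do not carry over. Pictures are saved under pics/ and viewed, at most 13 in all, crops included, and the job is handed in when it is done.

```bash
ls; mkdir -p pics; python3 - <<'E'
from rig import bot
import cv2,json
o=bot.get_obs();print({k:o[k] for k in('t','tcp_pos','eef_rot','ft_force','grip_width')})
for n in('scene','top'):
    cv2.imwrite(f'pics/{n}0.png',cv2.cvtColor(bot.camera(n),cv2.COLOR_RGB2BGR))
for n in('scene','top','wrist'):print(n,bot.get_calibration(n))
E
```

```text
pics
{'t': 0.0, 'tcp_pos': array([ 0.24944283, -0.57231884,  0.24929656]), 'eef_rot': array([-1.79873608e+02, -2.07445647e-02,  2.35385865e+01]), 'ft_force': array([-0.24770295, -0.33952763,  0.27642845]), 'grip_width': 1.0011511830547795}
scene {'mtx': array([[527.28230471,   0.        , 322.91805296],
       [  0.        , 527.28230471, 235.62538342],
       [  0.        ,   0.        ,   1.        ]]), 'eye': array([ 0.02007974, -0.8544227 ,  0.44929473]), 'orientation': array([-114.38525586,    1.54860132,  -35.65699558])}
top {'mtx': array([[516.06155736,   0.        , 324.86562658],
       [  0.        , 516.06155736, 241.19143365],
       [  0.        ,   0.        ,   1.        ]]), 'eye': array([ 0.31029282, -0.31580657,  0.94506128]), 'orientation': array([-168.14734114,   -0.38011296,  -65.11030466])}
wrist {'mtx': array([[381.31923093,   0.        , 319.35289879],
       [  0.        , 381.31923093, 238.97798049],
       [  0.        ,   0.        ,   1.        ]]), 'tool_from_camera': array([[-5.24469526e-04, -9.55850101e-01, -2.93854230e-01,
         7.48883149e-02],
       [ 9.99999335e-01, -8.03086879e-04,  8.27490205e-04,
        -8.06049562e-05],
       [-1.02694707e-03, -2.93853601e-01,  9.55849887e-01,
        -1.23515428e-01],
       [ 0.00000000e+00,  0.00000000e+00,  0.00000000e+00,
         1.00000000e+00]])}
```

View pics/scene0.png

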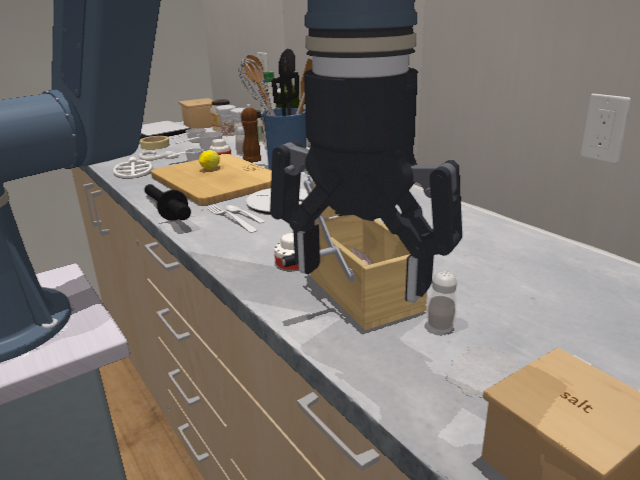

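View pics/top0.png

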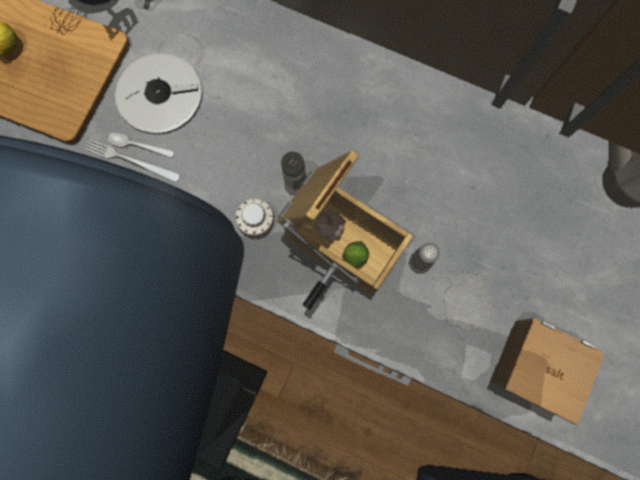

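```bash
cat > h.py <<'E'
import numpy as np,cv2
from rig import bot
from scipy.spatial.transform import Rotation as R
def cam(n):
    c=bot.get_calibration(n);return c['mtx'],np.array(c['eye']),R.from_euler('xyz',c['orientation'],degrees=True).as_matrix()
def ray(n,uv,z):
    K,e,M=cam(n);d=M@np.linalg.inv(K)@np.array([uv[0],uv[1],1.]);return e+d*(z-e[2])/d[2]
def proj(n,p):
    K,e,M=cam(n);q=K@(M.T@(np.array(p)-e));return q[:2]/q[2]
def save(n,name,box=None,s=1):
    im=cv2.cvtColor(bot.camera(n),cv2.COLOR_RGB2BGR)
    if box: x,y,w,h=box;im=im[y:y+h,x:x+w]
    cv2.imwrite('pics/'+name,cv2.resize(im,None,fx=s,fy=s,interpolation=cv2.INTER_CUBIC))
E
python3 - <<'E'
from h import *
im=cv2.imread('pics/top0.png')[140:320,260:440];cv2.imwrite('pics/t1.png',cv2.resize(im,None,fx=3.3,fy=3.3,interpolation=cv2.INTER_CUBIC))
for p in[(411,237),(376,290)]:print(p,ray('top',p,.105))
for p in[(320,287)]:print(p,ray('top',p,.102))
E
```

```text
(411, 237) [ 0.53970375 -0.37390371  0.105     ]
(376, 290) [ 0.43396715 -0.35656954  0.105     ]
(320, 287) [ 0.40020922 -0.27146468  0.102     ]
```

View pics/t1.png

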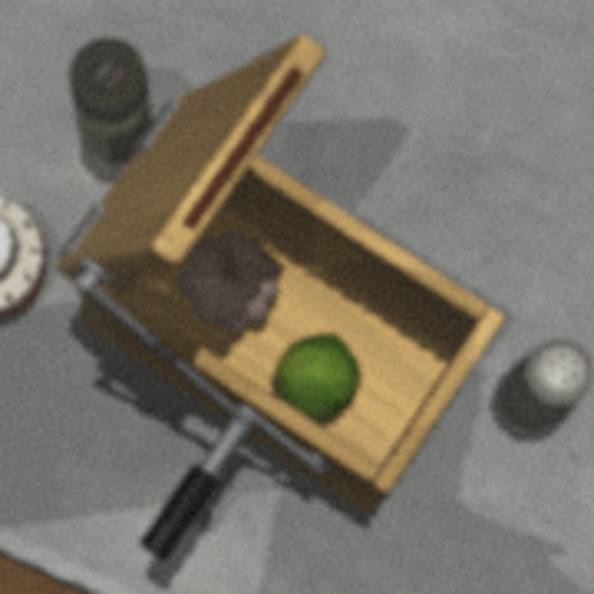

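The enlarged top view (scale 3.3, offset 260,140) shows the -x rim corners at (502,312) and (383,490), the far long rim from (255,155), and the black grip from (205,470) to (150,552). The garlic and lime are inside, and the lid leans over them from the upper left.

```bash
python3 - <<'E'
from h import *
f=lambda u,v:(260+u/3.3,140+v/3.3)
A=ray('top',f(504,312),.105);B=ray('top',f(383,493),.105);C=ray('top',f(253,153),.105)
print(A,B,C,np.linalg.norm(A-B))
print('yaw from AB',np.degrees(np.arctan2(*(B-A)[[1,0]]))-90,'from AC',np.degrees(np.arctan2(*(C-A)[[1,0]])))
im=cv2.imread('pics/top0.png');m=(im.max(2)<45).astype(np.uint8);m[:240]=0
n,l,s,c=cv2.connectedComponentsWithStats(m)
for i in range(1,n):
    if 30<s[i,4]<2000 and 280<c[i,0]<350: 
        print(s[i],c[i],cv2.minAreaRect(np.argwhere(l==i)[:,::-1].astype(np.float32)),ray('top',c[i],.104))
        g=ray('top',c[i],.104)
for yaw in np.radians([81,79,83]):
    X=np.array([np.cos(yaw),np.sin(yaw),0]);Y=np.array([-X[1],X[0],0])
    o=(A+B)/2+.095*X;o[2]=0
    print(np.degrees(yaw),o,'pin',o-.014*X+.12*Y,proj('top',o-.014*X+.12*Y+[0,0,.102]))
E
```

```text
[ 0.54478894 -0.37488622  0.105     ] [ 0.43491655 -0.35626044  0.105     ] [ 0.56751738 -0.22474336  0.105     ] 0.11143993741558418
yaw from AB 80.37858018646006 from AC 81.39199097916433
[304 282  23  27 183] [315.32786885 293.9726776 ] ((314.37921142578125, 294.8154602050781), (8.929628372192383, 27.771961212158203), 34.99201965332031) [ 0.38645196 -0.26948255  0.104     ]
81.0 [ 0.50471402 -0.27174294  0.        ] pin [ 0.38400134 -0.26679844  0.        ] [313.21709976 294.76926792]
79.0 [ 0.5079796  -0.27231875  0.        ] pin [ 0.38751301 -0.26316445  0.        ] [312.11829236 291.88522815]
83.0 [ 0.50143033 -0.27128144  0.        ] pin [ 0.38061862 -0.27055277  0.        ] [314.41875814 297.61922209]
```

```bash
python3 -m pendant '[{"rz":-7},{"rz":-7},{"rz":-7},{"rz":-7},{"rz":-7},{"rz":-7},{"rz":-7},{"rz":-7},{"rz":-7},{"rz":-7},{"rz":-7},{"rz":-7}]' 20; python3 -m pendant '[{"rz":-7.05},{"rz":-7.05},{"rz":-7.05},{"rz":-7.05},{"rz":-7.05},{"rz":-7.05},{"rz":-7.05},{"rz":-7.05},{"rz":-7.05},{}]'; python3 -m pendant '[{"dx":-0.0096,"dy":0.0357},{"dx":-0.0096,"dy":0.0357},{"dx":-0.0096,"dy":0.0357},{"dx":-0.0096,"dy":0.0357},{"dx":-0.0096,"dy":0.0357},{"dx":-0.0096,"dy":0.0357},{"dx":-0.0096,"dy":0.0357},{"dx":-0.0096,"dy":0.0357},{"dx":-0.0096,"dy":0.0357},{}]'; python3 - <<'E'
from h import *
o=bot.get_obs();print(o['t'],o['tcp_pos'],o['eef_rot'],o['joint_positions'])
save('wrist','w0.png')
E
```

```text
0.1 [ 0.24948388 -0.57240577  0.24944778] [-1.79891564e+02 -1.89103894e-02  2.35365985e+01] [-7.66893935e+01  3.02732976e+01  8.21467621e+01 -6.92562871e-04
  6.76900106e+01 -1.02257464e+01]$[0]: bad value
$[0]: bad value
$[0]: bad value
```

View pics/w0.png

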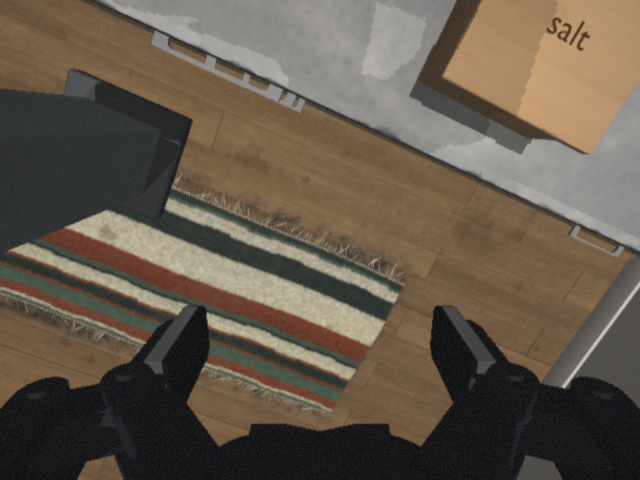

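The arm did not move: the wrist view still shows the rug and the cart from the start pose. The rows were refused, and probably each one needs every key.

```bash
python3 -m pendant '[{"dx":0,"dy":0,"dz":0,"rx":0,"ry":0,"rz":-7,"fingers":0},{"dx":0,"dy":0,"dz":0,"rx":0,"ry":0,"rz":-7,"fingers":0},{"dx":0,"dy":0,"dz":0,"rx":0,"ry":0,"rz":-7,"fingers":0},{"dx":0,"dy":0,"dz":0,"rx":0,"ry":0,"rz":-7,"fingers":0},{"dx":0,"dy":0,"dz":0,"rx":0,"ry":0,"rz":-7,"fingers":0},{"dx":0,"dy":0,"dz":0,"rx":0,"ry":0,"rz":-7,"fingers":0},{"dx":0,"dy":0,"dz":0,"rx":0,"ry":0,"rz":-7,"fingers":0},{"dx":0,"dy":0,"dz":0,"rx":0,"ry":0,"rz":-7,"fingers":0},{"dx":0,"dy":0,"dz":0,"rx":0,"ry":0,"rz":-7,"fingers":0},{"dx":0,"dy":0,"dz":0,"rx":0,"ry":0,"rz":-7,"fingers":0},{"dx":0,"dy":0,"dz":0,"rx":0,"ry":0,"rz":-7,"fingers":0},{"dx":0,"dy":0,"dz":0,"rx":0,"ry":0,"rz":-7,"fingers":0}]' 20
```

```text
t: 1.15
tcp_pos: [0.2496, -0.5727, 0.2499]
eef_rot: [180.0, -0.1, 107.9]
ft_force: [-0.3, -0.4, -0.7]
grip_width: 1.003
finger_force: 0.0
```

```bash
python3 -m pendant '[{"dx":0,"dy":0,"dz":0,"rx":0,"ry":0,"rz":-7.05,"fingers":0},{"dx":0,"dy":0,"dz":0,"rx":0,"ry":0,"rz":-7.05,"fingers":0},{"dx":0,"dy":0,"dz":0,"rx":0,"ry":0,"rz":-7.05,"fingers":0},{"dx":0,"dy":0,"dz":0,"rx":0,"ry":0,"rz":-7.05,"fingers":0},{"dx":0,"dy":0,"dz":0,"rx":0,"ry":0,"rz":-7.05,"fingers":0},{"dx":0,"dy":0,"dz":0,"rx":0,"ry":0,"rz":-7.05,"fingers":0},{"dx":0,"dy":0,"dz":0,"rx":0,"ry":0,"rz":-7.05,"fingers":0},{"dx":0,"dy":0,"dz":0,"rx":0,"ry":0,"rz":-7.05,"fingers":0},{"dx":0,"dy":0,"dz":0,"rx":0,"ry":0,"rz":-7.05,"fingers":0},{"dx":0,"dy":0,"dz":0,"rx":0,"ry":0,"rz":0,"fingers":0}]'; python3 -m pendant '[{"dx":-0.0096,"dy":0.0357,"dz":0,"rx":0,"ry":0,"rz":0,"fingers":0},{"dx":-0.0096,"dy":0.0357,"dz":0,"rx":0,"ry":0,"rz":0,"fingers":0},{"dx":-0.0096,"dy":0.0357,"dz":0,"rx":0,"ry":0,"rz":0,"fingers":0},{"dx":-0.0096,"dy":0.0357,"dz":0,"rx":0,"ry":0,"rz":0,"fingers":0},{"dx":-0.0096,"dy":0.0357,"dz":0,"rx":0,"ry":0,"rz":0,"fingers":0},{"dx":-0.0096,"dy":0.0357,"dz":0,"rx":0,"ry":0,"rz":0,"fingers":0},{"dx":-0.0096,"dy":0.0357,"dz":0,"rx":0,"ry":0,"rz":0,"fingers":0},{"dx":-0.0096,"dy":0.0357,"dz":0,"rx":0,"ry":0,"rz":0,"fingers":0},{"dx":-0.0096,"dy":0.0357,"dz":0,"rx":0,"ry":0,"rz":0,"fingers":0},{"dx":0,"dy":0,"dz":0,"rx":0,"ry":0,"rz":0,"fingers":0},{"dx":0,"dy":0,"dz":0,"rx":0,"ry":0,"rz":0,"fingers":0}]'; python3 - <<'E'
from h import *
o=bot.get_obs();print(o['t'],o['tcp_pos'],o['eef_rot'],o['joint_positions'])
save('wrist','w1.png')
E
```

```text
t: 1.98
tcp_pos: [0.2496, -0.5727, 0.2499]
eef_rot: [180.0, -0.0, 171.1]
ft_force: [0.8, -0.6, 0.1]
grip_width: 1.003
finger_force: 0.0
t: 2.9
tcp_pos: [0.3857, -0.2673, 0.2504]
eef_rot: [180.0, -0.0, 171.1]
ft_force: [0.6, -0.1, -0.5]
grip_width: 1.002
finger_force: 0.0
2.9 [ 0.38570835 -0.26727499  0.25038717] [ 1.79996448e+02 -1.89264647e-02  1.71072454e+02] [-4.83967191e+01  1.82806856e+01  1.03741581e+02 -1.09533826e-02
  5.79946030e+01 -1.29463366e+02]
```

View pics/w1.png

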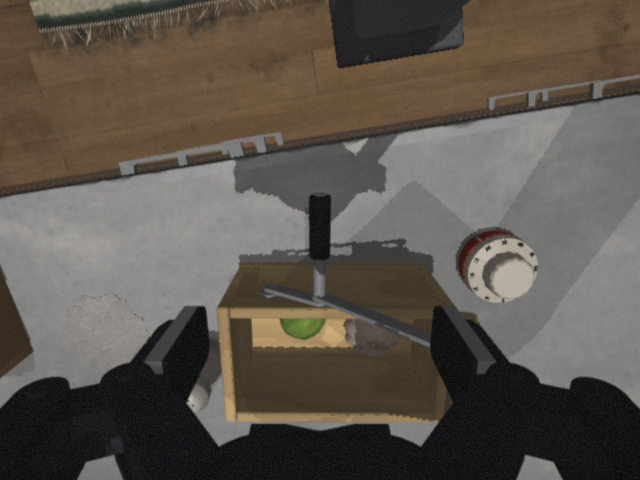

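The wrist view shows the black grip from (320,194) to (319,258), with its centre near (320,226), upright in the picture and between the fingers.

```bash
cat >> h.py <<'E'
def wray(uv,z,o):
    c=bot.get_calibration('wrist');T=np.array(c['tool_from_camera']);Rt=R.from_euler('xyz',o['eef_rot'],degrees=True).as_matrix()
    e=Rt@T[:3,3]+o['tcp_pos'];d=Rt@T[:3,:3]@np.linalg.inv(c['mtx'])@np.array([uv[0],uv[1],1.]);return e+d*(z-e[2])/d[2]
E
python3 - <<'E'
from h import *
o=bot.get_obs()
a,b,c=[wray(p,.102,o) for p in((320,194),(319,258),(319.7,226))]
print(a,b,c,np.linalg.norm(a-b),np.degrees(np.arctan2(*(a-b)[[1,0]])))
for p in((219,308),(448,308),(231,420)):print(wray(p,.105,o))
E
```

```text
[ 0.36077461 -0.26481855  0.102     ] [ 0.40902241 -0.273241    0.102     ] [ 0.38430491 -0.26877624  0.102     ] 0.04897742359813193 170.09785958526535
[ 0.4367344 -0.3568359  0.105    ]
[ 0.464698   -0.18008601  0.105     ]
[ 0.54303869 -0.37166128  0.105     ]
```

```bash
python3 -m pendant '[{"dx":0,"dy":-0.001,"dz":0.0245,"rx":0,"ry":0,"rz":0,"fingers":0},{"dx":0,"dy":0,"dz":0.0245,"rx":0,"ry":0,"rz":0,"fingers":0},{"dx":0,"dy":0,"dz":0.0245,"rx":0,"ry":0,"rz":0,"fingers":0},{"dx":0,"dy":0,"dz":0.0245,"rx":0,"ry":0,"rz":0,"fingers":0},{"dx":0,"dy":0,"dz":0.0245,"rx":0,"ry":0,"rz":0,"fingers":0},{"dx":0,"dy":0,"dz":0.0235,"rx":0,"ry":0,"rz":0,"fingers":0},{"dx":0,"dy":0,"dz":0,"rx":0,"ry":0,"rz":0,"fingers":0.4}]' 40 && python3 -m pendant '[{"dx":0,"dy":0,"dz":0,"rx":0,"ry":0,"rz":0,"fingers":1},{"dx":0,"dy":0,"dz":0,"rx":0,"ry":0,"rz":0,"fingers":1},{"dx":0,"dy":0,"dz":0,"rx":0,"ry":0,"rz":0,"fingers":1},{"dx":0,"dy":0,"dz":0,"rx":0,"ry":0,"rz":0,"fingers":1},{"dx":0,"dy":0,"dz":0,"rx":0,"ry":0,"rz":0,"fingers":1},{"dx":0,"dy":0,"dz":0,"rx":0,"ry":0,"rz":0,"fingers":1},{"dx":0,"dy":0,"dz":0,"rx":0,"ry":0,"rz":0,"fingers":1},{"dx":0,"dy":0,"dz":0,"rx":0,"ry":0,"rz":0,"fingers":1}]'
```

```text
t: 3.53
tcp_pos: [0.3831, -0.2703, 0.1008]
eef_rot: [179.7, -0.3, 170.8]
ft_force: [-0.2, 0.6, -0.2]
grip_width: 0.877
finger_force: 0.0
t: 4.2
tcp_pos: [0.3862, -0.2676, 0.106]
eef_rot: [179.8, 0.1, 170.8]
ft_force: [7.1, 9.2, 8.4]
grip_width: 0.17
finger_force: 39.0
```

```bash
python3 -m pendant '[{"dx":0,"dy":-0.0011,"dz":-0.0016,"rx":0,"ry":0,"rz":0,"fingers":1},{"dx":0,"dy":-0.0011,"dz":-0.0016,"rx":0,"ry":0,"rz":0,"fingers":1},{"dx":0,"dy":-0.0015,"dz":-0.002,"rx":0,"ry":0,"rz":0,"fingers":1},{"dx":0,"dy":-0.0016,"dz":-0.0019,"rx":0,"ry":0,"rz":0,"fingers":1},{"dx":0,"dy":-0.0018,"dz":-0.0018,"rx":0,"ry":0,"rz":0,"fingers":1},{"dx":0,"dy":-0.0018,"dz":-0.0018,"rx":0,"ry":0,"rz":0,"fingers":1}]'; python3 -m pendant '[{"dx":0,"dy":-0.0019,"dz":-0.0016,"rx":0,"ry":0,"rz":0,"fingers":1},{"dx":0,"dy":-0.002,"dz":-0.0015,"rx":0,"ry":0,"rz":0,"fingers":1},{"dx":0,"dy":-0.0021,"dz":-0.0014,"rx":0,"ry":0,"rz":0,"fingers":1},{"dx":0,"dy":-0.0021,"dz":-0.0014,"rx":0,"ry":0,"rz":0,"fingers":1},{"dx":0,"dy":-0.0015,"dz":-0.0008,"rx":0,"ry":0,"rz":0,"fingers":1},{"dx":0,"dy":-0.0015,"dz":-0.0007,"rx":0,"ry":0,"rz":0,"fingers":1},{"dx":0,"dy":0,"dz":0,"rx":0,"ry":0,"rz":0,"fingers":1}]'; python3 - <<'E'
from h import *
save('wrist','w2.png')
E
```

```text
t: 4.7
tcp_pos: [0.3848, -0.2764, 0.1164]
eef_rot: [179.8, 0.1, 170.9]
ft_force: [5.2, 7.7, 2.8]
grip_width: 0.168
finger_force: 39.4
t: 5.28
tcp_pos: [0.3827, -0.2889, 0.1236]
eef_rot: [180.0, 0.1, 170.9]
ft_force: [2.6, 5.4, 2.0]
grip_width: 0.173
finger_force: 40.0
```

View pics/w2.png

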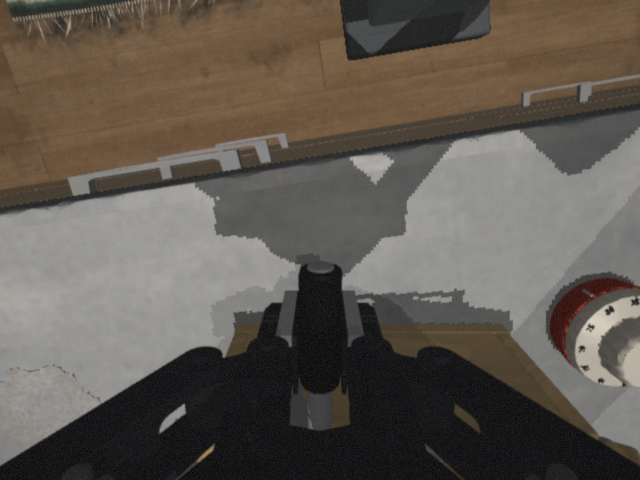

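The pads hold the grip (top end at (320,268), pin below it at (320,410)). It has risen 17.6 mm and moved 21 mm along, so the knee is past centre. Next I release and rise.

```bash
python3 -m pendant '[{"dx":0,"dy":0,"dz":0,"rx":0,"ry":0,"rz":0,"fingers":0.2},{"dx":0,"dy":0,"dz":0,"rx":0,"ry":0,"rz":0,"fingers":0.2},{"dx":0,"dy":0,"dz":0,"rx":0,"ry":0,"rz":0,"fingers":0.2},{"dx":0,"dy":0,"dz":0,"rx":0,"ry":0,"rz":0,"fingers":0.2},{"dx":0,"dy":0,"dz":0,"rx":0,"ry":0,"rz":0,"fingers":0.2},{"dx":0,"dy":0,"dz":0,"rx":0,"ry":0,"rz":0,"fingers":0.2},{"dx":0,"dy":0,"dz":0,"rx":0,"ry":0,"rz":0,"fingers":0.2}]' && python3 -m pendant '[{"dx":0,"dy":0,"dz":-0.03,"rx":0,"ry":0,"rz":0,"fingers":0.2},{"dx":0,"dy":0,"dz":-0.04,"rx":0,"ry":0,"rz":0,"fingers":0.2},{"dx":0,"dy":0,"dz":-0.04,"rx":0,"ry":0,"rz":0,"fingers":0.2},{"dx":0,"dy":0,"dz":-0.04,"rx":0,"ry":0,"rz":0,"fingers":0.2},{"dx":0,"dy":0,"dz":-0.04,"rx":0,"ry":0,"rz":0,"fingers":0.2},{"dx":0,"dy":0,"dz":-0.04,"rx":0,"ry":0,"rz":0,"fingers":0.2},{"dx":0,"dy":0,"dz":-0.01,"rx":0,"ry":0,"rz":0,"fingers":0.2},{"dx":0,"dy":0,"dz":0,"rx":0,"ry":0,"rz":0,"fingers":1}]'; python3 - <<'E'
from h import *
save('wrist','w3.png')
E
```

```text
t: 5.92
tcp_pos: [0.3819, -0.29, 0.1224]
eef_rot: [180.0, -0.0, 171.0]
ft_force: [0.9, 0.2, 0.7]
grip_width: 0.802
finger_force: 0.0
t: 6.58
tcp_pos: [0.3832, -0.2913, 0.3664]
eef_rot: [-179.6, 0.4, 171.0]
ft_force: [-0.1, 0.5, -0.2]
grip_width: 0.675
finger_force: 0.0
```

View pics/w3.png

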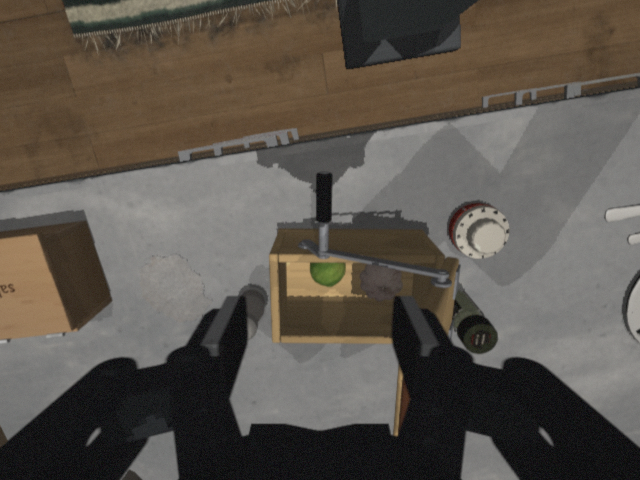

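The grip is now at (324,197) and the bars are clearly bent upward at the knee, so it is unlocked and staying lifted. The lid's free edge is seen near (400,400). I'll go over and behind it with the fingers shut.

```bash
python3 -m pendant '[{"dx":0,"dy":0,"dz":0,"rx":0,"ry":0,"rz":0,"fingers":1},{"dx":-0.0117,"dy":0.0116,"dz":0,"rx":0,"ry":0,"rz":0,"fingers":1},{"dx":-0.0234,"dy":0.0232,"dz":0,"rx":0,"ry":0,"rz":0,"fingers":1},{"dx":-0.0234,"dy":0.0232,"dz":0,"rx":0,"ry":0,"rz":0,"fingers":1},{"dx":-0.0234,"dy":0.0232,"dz":0,"rx":0,"ry":0,"rz":0,"fingers":1},{"dx":-0.0234,"dy":0.0232,"dz":0,"rx":0,"ry":0,"rz":0,"fingers":1},{"dx":-0.0117,"dy":0.0116,"dz":0,"rx":0,"ry":0,"rz":0,"fingers":1},{"dx":0,"dy":0,"dz":0,"rx":0,"ry":0,"rz":0,"fingers":1},{"dx":0,"dy":0,"dz":0.02,"rx":0,"ry":0,"rz":0,"fingers":1},{"dx":0,"dy":0,"dz":0.03,"rx":0,"ry":0,"rz":0,"fingers":1},{"dx":0,"dy":0,"dz":0.025,"rx":0,"ry":0,"rz":0,"fingers":1},{"dx":0,"dy":0,"dz":0,"rx":0,"ry":0,"rz":0,"fingers":1}]'; python3 - <<'E'
from h import *
o=bot.get_obs();d=o['tcp_pos']-np.array([.5047,-.2717,0]);print(o['t'],o['tcp_pos'],'box',d@[.156,.988,0],d@[-.988,.156,0],o['grip_width'],o['ft_force'])
# corner path in box frame, s=175, then centre +0.0145, tcp +.019
for f in range(70,-1,-5):
    c,s=np.cos(np.radians(f)),np.sin(np.radians(f));x=.095-.175*c+.014*s+.0145;z=.105+.175*s+.014*c+.019
    print(f,round(x,4),round(z,4))
save('scene','s1.png')
E
```

```text
t: 7.63
tcp_pos: [0.5111, -0.1917, 0.2804]
eef_rot: [179.7, -0.9, 171.0]
ft_force: [-0.8, -0.2, -0.8]
grip_width: 0.0
finger_force: 0.0
7.6333 [ 0.5110606  -0.19167589  0.28043495] box 0.0800560727007973 0.006199489737149379 0.00013070710074190295 [-0.79714168 -0.21589207 -0.78013768]
70 0.0628 0.2932
65 0.0482 0.2885
60 0.0341 0.2826
55 0.0206 0.2754
50 0.0077 0.2671
45 -0.0043 0.2576
40 -0.0156 0.2472
35 -0.0258 0.2358
30 -0.0351 0.2236
25 -0.0432 0.2106
20 -0.0502 0.197
15 -0.0559 0.1828
10 -0.0604 0.1682
5 -0.0636 0.1532
0 -0.0655 0.138
```

View pics/s1.png

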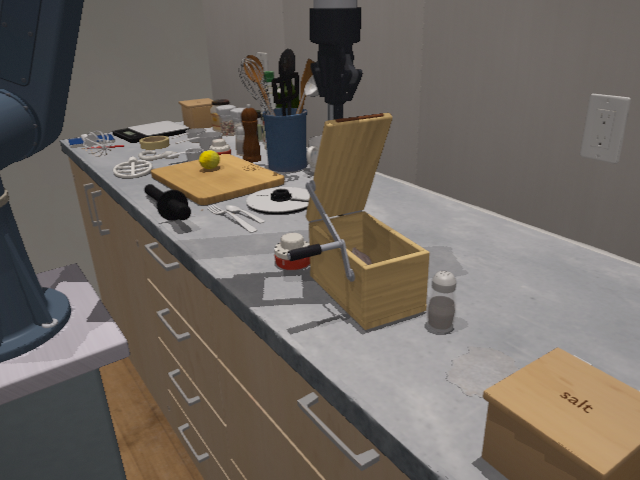

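The scene view shows the stay's knee bent upward with the pin at about (305,250), and the lid still propped. The shut fingers are behind its free edge near (335,115). Now I approach the lid.

```bash
python3 -m pendant '[{"dx":0,"dy":-0.003,"dz":-0.001,"rx":0,"ry":0,"rz":0,"fingers":1},{"dx":0,"dy":-0.003,"dz":-0.001,"rx":0,"ry":0,"rz":0,"fingers":1},{"dx":0,"dy":-0.003,"dz":-0.001,"rx":0,"ry":0,"rz":0,"fingers":1},{"dx":0,"dy":-0.003,"dz":0,"rx":0,"ry":0,"rz":0,"fingers":1},{"dx":0,"dy":-0.003,"dz":0,"rx":0,"ry":0,"rz":0,"fingers":1},{"dx":0,"dy":-0.0037,"dz":0.0012,"rx":0,"ry":0,"rz":0,"fingers":1},{"dx":0,"dy":-0.0037,"dz":0.0012,"rx":0,"ry":0,"rz":0,"fingers":1},{"dx":0,"dy":-0.0037,"dz":0.0012,"rx":0,"ry":0,"rz":0,"fingers":1},{"dx":0,"dy":-0.0037,"dz":0.0012,"rx":0,"ry":0,"rz":0,"fingers":1}]'; python3 - <<'E'
from h import *
o=bot.get_obs();d=o['tcp_pos']-np.array([.5047,-.2717,0]);print('box',d@[.156,.988,0],d@[-.988,.156,0])
E
```

```text
t: 8.43
tcp_pos: [0.5109, -0.2235, 0.2854]
eef_rot: [180.0, -0.0, 171.0]
ft_force: [0.0, 0.1, 0.2]
grip_width: -0.004
finger_force: 0.0
box 0.048602314833903024 0.0013882247425038895
```

```bash
python3 -m pendant '[{"dx":0,"dy":-0.0035,"dz":0.0012,"rx":0,"ry":0,"rz":0,"fingers":1},{"dx":0,"dy":-0.0035,"dz":0.0012,"rx":0,"ry":0,"rz":0,"fingers":1},{"dx":0,"dy":-0.0035,"dz":0.0012,"rx":0,"ry":0,"rz":0,"fingers":1},{"dx":0,"dy":-0.0035,"dz":0.0012,"rx":0,"ry":0,"rz":0,"fingers":1}]'; python3 - <<'E'
from h import *
o=bot.get_obs();d=o['tcp_pos']-np.array([.5047,-.2717,0]);print('box',d@[.156,.988,0],d@[-.988,.156,0])
E
```

```text
t: 8.77
tcp_pos: [0.5088, -0.2365, 0.2805]
eef_rot: [179.9, -0.0, 171.0]
ft_force: [0.4, 2.4, -0.6]
grip_width: 0.001
finger_force: 1.0
box 0.035412511160865696 0.0014479355085819689
```

```bash
python3 -m pendant '[{"dx":0,"dy":-0.0034,"dz":0.0018,"rx":0,"ry":0,"rz":0,"fingers":1},{"dx":0,"dy":-0.0034,"dz":0.0018,"rx":0,"ry":0,"rz":0,"fingers":1},{"dx":0,"dy":-0.0034,"dz":0.0018,"rx":0,"ry":0,"rz":0,"fingers":1},{"dx":0,"dy":-0.0034,"dz":0.0018,"rx":0,"ry":0,"rz":0,"fingers":1},{"dx":0,"dy":-0.0032,"dz":0.0021,"rx":0,"ry":0,"rz":0,"fingers":1},{"dx":0,"dy":-0.0032,"dz":0.0021,"rx":0,"ry":0,"rz":0,"fingers":1},{"dx":0,"dy":-0.0032,"dz":0.0021,"rx":0,"ry":0,"rz":0,"fingers":1},{"dx":0,"dy":-0.0032,"dz":0.0021,"rx":0,"ry":0,"rz":0,"fingers":1},{"dx":0,"dy":-0.003,"dz":0.0024,"rx":0,"ry":0,"rz":0,"fingers":1},{"dx":0,"dy":-0.003,"dz":0.0024,"rx":0,"ry":0,"rz":0,"fingers":1},{"dx":0,"dy":-0.003,"dz":0.0024,"rx":0,"ry":0,"rz":0,"fingers":1},{"dx":0,"dy":-0.003,"dz":0.0024,"rx":0,"ry":0,"rz":0,"fingers":1}]'; python3 - <<'E'
from h import *
o=bot.get_obs();d=o['tcp_pos']-np.array([.5047,-.2717,0]);print('box',d@[.156,.988,0],d@[-.988,.156,0])
save('scene','s2.png')
E
```

```text
t: 9.77
tcp_pos: [0.503, -0.2754, 0.2555]
eef_rot: [-180.0, 0.0, 171.0]
ft_force: [0.6, 0.8, 2.7]
grip_width: 0.001
finger_force: 0.8
box -0.003946635607413123 0.0010477360048635272
```

View pics/s2.png

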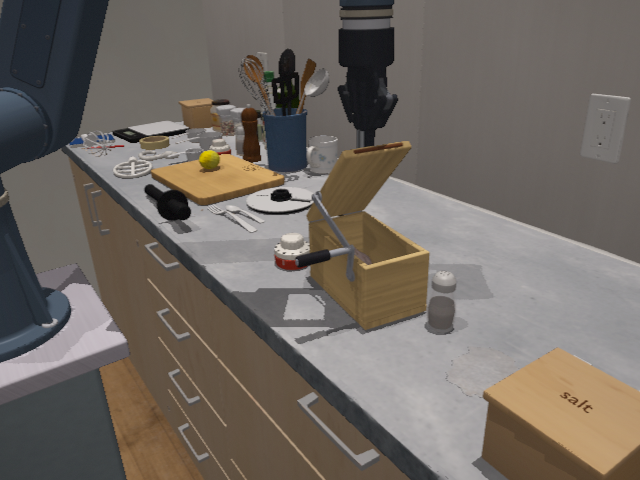

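The lid is coming down to about 47° and the stay is folding, with the pin at (315,257). The fingers bear on the lid's outer face near (368,145), and the force is about 3 N. Continuing.

```bash
python3 -m pendant '[{"dx":0,"dy":-0.0028,"dz":0.0026,"rx":0,"ry":0,"rz":0,"fingers":1},{"dx":0,"dy":-0.0028,"dz":0.0026,"rx":0,"ry":0,"rz":0,"fingers":1},{"dx":0,"dy":-0.0028,"dz":0.0026,"rx":0,"ry":0,"rz":0,"fingers":1},{"dx":0,"dy":-0.0028,"dz":0.0026,"rx":0,"ry":0,"rz":0,"fingers":1},{"dx":0,"dy":-0.0026,"dz":0.0028,"rx":0,"ry":0,"rz":0,"fingers":1},{"dx":0,"dy":-0.0026,"dz":0.0028,"rx":0,"ry":0,"rz":0,"fingers":1},{"dx":0,"dy":-0.0026,"dz":0.0028,"rx":0,"ry":0,"rz":0,"fingers":1},{"dx":0,"dy":-0.0026,"dz":0.0028,"rx":0,"ry":0,"rz":0,"fingers":1},{"dx":0,"dy":-0.0023,"dz":0.003,"rx":0,"ry":0,"rz":0,"fingers":1},{"dx":0,"dy":-0.0023,"dz":0.003,"rx":0,"ry":0,"rz":0,"fingers":1},{"dx":0,"dy":-0.0023,"dz":0.003,"rx":0,"ry":0,"rz":0,"fingers":1},{"dx":0,"dy":-0.0023,"dz":0.003,"rx":0,"ry":0,"rz":0,"fingers":1}]'
python3 -m pendant '[{"dx":0,"dy":-0.002,"dz":0.0032,"rx":0,"ry":0,"rz":0,"fingers":1},{"dx":0,"dy":-0.002,"dz":0.0032,"rx":0,"ry":0,"rz":0,"fingers":1},{"dx":0,"dy":-0.002,"dz":0.0032,"rx":0,"ry":0,"rz":0,"fingers":1},{"dx":0,"dy":-0.002,"dz":0.0032,"rx":0,"ry":0,"rz":0,"fingers":1},{"dx":0,"dy":-0.0017,"dz":0.0034,"rx":0,"ry":0,"rz":0,"fingers":1},{"dx":0,"dy":-0.0017,"dz":0.0034,"rx":0,"ry":0,"rz":0,"fingers":1},{"dx":0,"dy":-0.0017,"dz":0.0034,"rx":0,"ry":0,"rz":0,"fingers":1},{"dx":0,"dy":-0.0017,"dz":0.0034,"rx":0,"ry":0,"rz":0,"fingers":1},{"dx":0,"dy":-0.0014,"dz":0.0035,"rx":0,"ry":0,"rz":0,"fingers":1},{"dx":0,"dy":-0.0014,"dz":0.0035,"rx":0,"ry":0,"rz":0,"fingers":1},{"dx":0,"dy":-0.0014,"dz":0.0035,"rx":0,"ry":0,"rz":0,"fingers":1},{"dx":0,"dy":-0.0014,"dz":0.0035,"rx":0,"ry":0,"rz":0,"fingers":1}]'; python3 - <<'E'
from h import *
o=bot.get_obs();d=o['tcp_pos']-np.array([.5047,-.2717,0]);print('box',d@[.156,.988,0],d@[-.988,.156,0])
E
```

```text
t: 10.82
tcp_pos: [0.4979, -0.3055, 0.2217]
eef_rot: [180.0, -0.0, 171.0]
ft_force: [0.5, -0.9, 2.8]
grip_width: 0.001
finger_force: 0.6
t: 11.82
tcp_pos: [0.4948, -0.3255, 0.1812]
eef_rot: [180.0, -0.0, 171.0]
ft_force: [-0.2, 0.1, 0.6]
grip_width: 0.004
finger_force: 0.5
box -0.054735489506552416 0.0014299629004531776
```

```bash
python3 -m pendant '[{"dx":0,"dy":-0.0008,"dz":0.0026,"rx":0,"ry":0,"rz":0,"fingers":1},{"dx":0,"dy":-0.0008,"dz":0.0026,"rx":0,"ry":0,"rz":0,"fingers":1},{"dx":0,"dy":-0.0008,"dz":0.0026,"rx":0,"ry":0,"rz":0,"fingers":1},{"dx":0,"dy":-0.0008,"dz":0.0026,"rx":0,"ry":0,"rz":0,"fingers":1},{"dx":0,"dy":-0.0006,"dz":0.0024,"rx":0,"ry":0,"rz":0,"fingers":1},{"dx":0,"dy":-0.0006,"dz":0.0024,"rx":0,"ry":0,"rz":0,"fingers":1},{"dx":0,"dy":-0.0005,"dz":0.0022,"rx":0,"ry":0,"rz":0,"fingers":1},{"dx":0,"dy":-0.0005,"dz":0.0022,"rx":0,"ry":0,"rz":0,"fingers":1},{"dx":0,"dy":-0.0004,"dz":0.002,"rx":0,"ry":0,"rz":0,"fingers":1},{"dx":0,"dy":-0.0004,"dz":0.002,"rx":0,"ry":0,"rz":0,"fingers":1}]'
python3 -m pendant '[{"dx":0,"dy":-0.0003,"dz":0.0016,"rx":0,"ry":0,"rz":0,"fingers":1},{"dx":0,"dy":-0.0003,"dz":0.0016,"rx":0,"ry":0,"rz":0,"fingers":1},{"dx":0,"dy":-0.0003,"dz":0.0016,"rx":0,"ry":0,"rz":0,"fingers":1},{"dx":0,"dy":-0.0003,"dz":0.0016,"rx":0,"ry":0,"rz":0,"fingers":1},{"dx":0,"dy":-0.0002,"dz":0.0014,"rx":0,"ry":0,"rz":0,"fingers":1},{"dx":0,"dy":-0.0002,"dz":0.0014,"rx":0,"ry":0,"rz":0,"fingers":1}]'
python3 - <<'E'
from h import *
o=bot.get_obs();d=o['tcp_pos']-np.array([.5047,-.2717,0]);print('box',d@[.156,.988,0],d@[-.988,.156,0])
save('scene','s3.png')
E
```

```text
t: 12.65
tcp_pos: [0.4939, -0.3316, 0.1578]
eef_rot: [-180.0, 0.0, 171.0]
ft_force: [0.6, -0.7, 1.0]
grip_width: -0.0
finger_force: 0.4
t: 13.15
tcp_pos: [0.4936, -0.3332, 0.1487]
eef_rot: [-180.0, -0.0, 171.0]
ft_force: [-0.4, -1.5, 0.3]
grip_width: 0.001
finger_force: 0.4
box -0.06247949407119316 0.001392445293569244
```

View pics/s3.png

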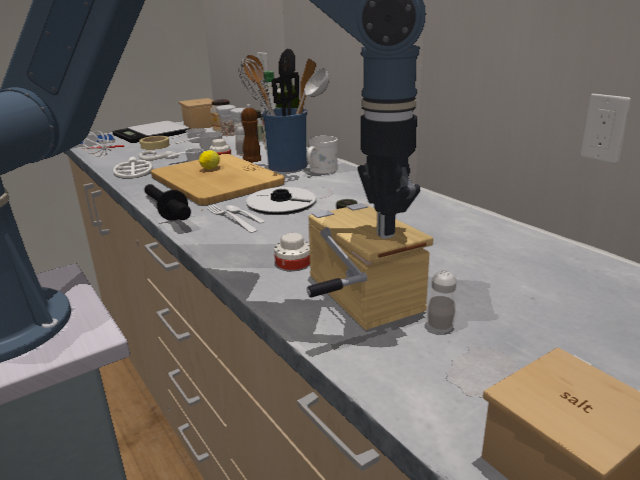

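The lid is about 3–4° from shut, with its front edge at (405,247) just above the rim and the stay folded alongside. I'll finish slowly and watch for the force to rise.

```bash
python3 -m pendant '[{"dx":0,"dy":-0.0002,"dz":0.0012,"rx":0,"ry":0,"rz":0,"fingers":1},{"dx":0,"dy":-0.0002,"dz":0.0012,"rx":0,"ry":0,"rz":0,"fingers":1},{"dx":0,"dy":-0.0002,"dz":0.0012,"rx":0,"ry":0,"rz":0,"fingers":1},{"dx":0,"dy":-0.0001,"dz":0.0012,"rx":0,"ry":0,"rz":0,"fingers":1},{"dx":0,"dy":-0.0001,"dz":0.0012,"rx":0,"ry":0,"rz":0,"fingers":1},{"dx":0,"dy":-0.0001,"dz":0.0012,"rx":0,"ry":0,"rz":0,"fingers":1}]'
python3 -m pendant '[{"dx":0,"dy":0,"dz":0.001,"rx":0,"ry":0,"rz":0,"fingers":1},{"dx":0,"dy":0,"dz":0.001,"rx":0,"ry":0,"rz":0,"fingers":1},{"dx":0,"dy":0,"dz":0,"rx":0,"ry":0,"rz":0,"fingers":1}]'
```

```text
t: 13.7
tcp_pos: [0.4934, -0.334, 0.1415]
eef_rot: [180.0, -0.0, 171.0]
ft_force: [-0.1, -0.1, 0.4]
grip_width: -0.002
finger_force: 0.3
t: 13.95
tcp_pos: [0.4934, -0.334, 0.1394]
eef_rot: [180.0, -0.0, 171.0]
ft_force: [0.2, -0.4, -0.2]
grip_width: -0.008
finger_force: 0.0
```

```bash
python3 -m pendant '[{"dx":0,"dy":0,"dz":0.0008,"rx":0,"ry":0,"rz":0,"fingers":1},{"dx":0,"dy":0,"dz":0.0008,"rx":0,"ry":0,"rz":0,"fingers":1},{"dx":0,"dy":0,"dz":0.0004,"rx":0,"ry":0,"rz":0,"fingers":1},{"dx":0,"dy":0,"dz":0,"rx":0,"ry":0,"rz":0,"fingers":1}]'
python3 -m pendant '[{"dx":0,"dy":0,"dz":0.0008,"rx":0,"ry":0,"rz":0,"fingers":1},{"dx":0,"dy":0,"dz":0.0004,"rx":0,"ry":0,"rz":0,"fingers":1},{"dx":0,"dy":0,"dz":0,"rx":0,"ry":0,"rz":0,"fingers":1}]'
```

```text
t: 14.28
tcp_pos: [0.4935, -0.3341, 0.1381]
eef_rot: [-180.0, 0.0, 171.0]
ft_force: [-0.5, 0.0, 4.1]
grip_width: 0.001
finger_force: 2.0
t: 14.53
tcp_pos: [0.4935, -0.3341, 0.138]
eef_rot: [-180.0, 0.0, 171.0]
ft_force: [-2.6, 1.2, 11.1]
grip_width: -0.002
finger_force: 5.3
```

The lid stops hard at TCP z = 0.138, exactly the predicted shut height, with 11 N on it. Now I retreat straight up and check.

```bash
python3 -m pendant '[{"dx":0,"dy":0,"dz":0,"rx":0,"ry":0,"rz":0,"fingers":1},{"dx":0,"dy":0,"dz":-0.003,"rx":0,"ry":0,"rz":0,"fingers":1},{"dx":0,"dy":0,"dz":-0.01,"rx":0,"ry":0,"rz":0,"fingers":1},{"dx":0,"dy":0,"dz":-0.025,"rx":0,"ry":0,"rz":0,"fingers":1},{"dx":0,"dy":0,"dz":-0.03,"rx":0,"ry":0,"rz":0,"fingers":1},{"dx":0,"dy":0,"dz":-0.03,"rx":0,"ry":0,"rz":0,"fingers":1},{"dx":0,"dy":0,"dz":-0.02,"rx":0,"ry":0,"rz":0,"fingers":1},{"dx":0,"dy":0,"dz":0,"rx":0,"ry":0,"rz":0,"fingers":1},{"dx":0,"dy":0,"dz":0,"rx":0,"ry":0,"rz":0,"fingers":1}]'
python3 - <<'E'
from h import *
save('scene','s4.png',(220,160,280,210),2.8)
E
```

```text
t: 15.28
tcp_pos: [0.494, -0.3344, 0.256]
eef_rot: [-179.9, 0.2, 171.0]
ft_force: [0.5, -0.2, -0.1]
grip_width: 0.001
finger_force: 0.0
```

View pics/s4.png

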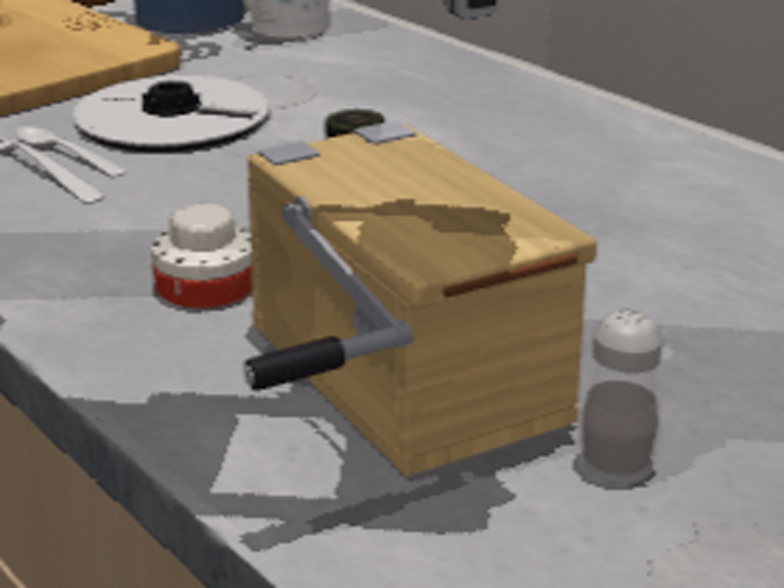

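The lid lies flat on the box all round, its front edge from (420,300) to (590,245). The stay is folded with the pin at (295,360), and nothing is touching.

```bash
python3 -c "
from rig import bot
print(bot.job_done())"
```

```text
the job is handed in; nothing more can be done
None
```

The stay was lifted past centre by its pin, the lid was lowered slowly until fully shut and released, and the job was handed in at about 15 s; I got no verdict back.

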